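# Hang the dry caddies on the slat panel

## Robot

A 7-joint arm with a two-finger parallel gripper is mounted at the origin on the work surface. World frame = base frame: x ahead of the robot, y to its left, z up, the work surface at z = 0. Lengths are in m, angles in rad, forces in N, time in s.
With the tool pointing down it reaches from about 0.375 to 0.925 m from the base axis. Payload 3.1 kg.
Tool frame: the origin (TCP) lies between the finger pads; the fingertips stand 19 mm ahead of it and the grasp point (between the pads) is the TCP; z points along the fingers, y is the line along which they close (so a half turn about z gives the same grasp; the last joint's range is limited). The gripper opens to 85 mm and grips with 20 to 120 N. Pads are 22 mm wide; open, the fingers measure 114 mm over their backs; the gripper's body (76 mm by 85 mm) begins 54 mm behind the grasp point. The pads swing forward as they close: fully open they stand 13 mm farther back than shut.
Start: joints at [-1.417, 0.383, 0.044, 1.598, -0.018, 1.161, -0.05], TCP at [0.162, 0.63, 0.25] pointing down, gripper open.
Joint ranges: [-2.61, 2.61], [-0.41, 2.15], [-1.48, 1.57], [0, 2.5], [-1.57, 4.71], [0.05, 1.97], [-2.85, 2.85]. Speed limits (rad/s): [2.79, 2.79, 3.14, 3.14, 3.14, 3.14, 3.14].

## Interface

Orientations are given as a unit quaternion [x, y, z, w].
In Python, from bench import move_ptp, movel, move_j, move_gripper, pause, inverse_kinematics, read_camera, camera_params, MotionError, sign_off, look_for, tip_of, read_time_s, read_qpos, read_joint_vel, read_effort, read_eef_pos, read_tcp_rot, read_ft_force, read_ft_torque, read_finger_gap, read_grasp_force gives the robot as it stands. Calls block until the motion is done:
- move_ptp(position, orientation): joint-space move of the TCP to a pose.
- movel(position, orientation=None, speed=0.15): straight line of the TCP; orientation=None keeps the orientation; speed is the mean speed in m/s.
- move_j(angles): joint-space move.
- move_gripper(opening, effort=None): finger opening in m; effort is the grip in N (None keeps the last); returns when the fingers have stopped.
- pause(seconds).
- inverse_kinematics(position, orientation): joint angles nearest the present ones, or None.
- read_camera(name): name is "side" or "top"; returns the picture (480x640x3 uint8, red, green, blue); there is no depth.
- camera_params(name): a dict with "K" (3x3 intrinsics, pixels), "camera_from_world" (4x4, takes a point from world to camera coordinates). Camera axes: x right, y down, z forward; pixel columns grow to the right and rows downward; lengths in m; the calibration is good to about 2 mm. A picture is of the moment at which its call begins. camera_params takes no time and is no camera call.
A pose or a line that the arm cannot do raises MotionError and nothing moves.
- sign_off(): hands the job in; it is judged then, once.
Trained networks look in the newest picture that a camera, given by its name, has taken for a name from the list of things; names that differ only in an ending like _2 or _b are one class to them, and where a whole thing is asked for, a point or a joint stands for the part that bears it (a point fixed in the world has none). Each returns a list of dicts, best first, with "confidence" (0 to 1); they miss things now and then, are a little off and sometimes report something else, mostly with a low value. They report only what shows in the picture. A call takes as long as a camera call. They do not tell look-alikes from the thing itself.
- look_for(camera, name): "at" ([column, row] in pixels, amid what is visible of it).
- tip_of(camera, name): "at" ([column, row] in pixels: a listed point, or the origin of a listed thing).
Readings, each from a call of its own:
- read_time_s(): time.
- read_qpos(): joint angles.
- read_joint_vel(): joint speeds.
- read_effort(): joint torques, N m.
- read_eef_pos(): TCP position.
- read_tcp_rot(): TCP orientation.
- read_ft_force(): force on the tool from outside, world axes, zero at the start.
- read_ft_torque(): the same for the moment, N m.
- read_finger_gap(): finger opening in m.
- read_grasp_force(): force on a finger pad.
Only numpy, scipy, OpenCV 4.12 (cv2) and the standard library are available. Lean on these libraries where they do the work, as an engineer would, in place of code of your own. Each camera call takes 0.05 s, during which the arm holds its last target. There are 200 camera calls.

## Task

The painted parts in the spray booth are dry. Pull the booth's front flap all the way down, then hang every drying caddy from the booth in the upper groove of the slat panel - tilt each one's hook into the groove and turn it down until it hangs level, its back against the panel - and when all are hung push the flap fully shut. Leave the airbrush, the paint cup and the thinner bottle alone.

Things in the scene. Friction and masses are not known exactly. Their poses are not given: they have to be found in the camera images.
- caddy1: drying caddy, one of up to four alike (3 or 4 are present, an absent one reads None), about 160 g: aluminium tray 78 mm deep, 44 wide, rims 20 high, on whose rear stands a back plate 3 mm thick, 44 wide, 80 high. Origin: underside, middle of the back plate's rear face; x to the rear (hook side), z up. Starts upright on the booth floor, hook side to the rear, tray to the flap
- caddy2: caddy like caddy1, may be absent. Each has a black grip plate standing lengthwise in the middle of the tray: 10 mm thick across y, from x -66 to -22 mm, top at z 110 mm; pinch it across its 10 mm. Small painted parts are stuck in the tray
- caddy3: caddy like caddy1, may be absent. Each has a hook tongue, 34 mm wide, at the top of the back plate: a neck 3 mm thick (z 77 to 80 mm) runs back from x 0 to x 11 mm and there turns straight up as a lip 3 mm thick (x 8 to 11, z 80 to 100 mm)
- caddy4: caddy like caddy1, may be absent
- caddy1_lip (a point): middle of the top edge of the upturned lip of caddy1, at x 9.5, z 100 mm of the caddy; None if absent. Hung, the neck rests on the groove's lower edge, the lip stands behind the upper slat and the back plate lies on the panel's face below, with up to 4 mm of play
- caddy2_lip (a point): middle of the top edge of the upturned lip of caddy2, at x 9.5, z 100 mm of the caddy; None if absent. To hang: tilt, lip tip first into the slot, in and up behind the upper slat, then turn the tray end down level and lower until the neck rests on the edge
- caddy3_lip (a point): middle of the top edge of the upturned lip of caddy3, at x 9.5, z 100 mm of the caddy; None if absent. 
- caddy4_lip (a point): middle of the top edge of the upturned lip of caddy4, at x 9.5, z 100 mm of the caddy; None if absent. 
- panel: slat panel (white slats, black behind the grooves) fixed on the desk, 308 mm wide, 195 mm high, 30 mm thick, front to the robot; origin on the desk under the middle of its front face, x level into the panel, y along it. Two level grooves; only the upper one is used (145 to 163 mm above the desk), the lower is 35 to 53 mm above it
- groove (a point): upper groove: point on the panel's front face, middle of the groove's lower edge; x into the panel, y along the groove, z up. Slot 18 mm high (z 0 to 18) through 4 mm thick front slats, free for y -150 to 150 mm; the hollow behind (x 4 to 22 mm) reaches from z -30 up to z 40 mm. The lip is longer than the slot is high: it enters only with the caddy tilted, tray end up, about 40 degrees
- flap_bar (a point): middle of the round steel bar of the bow handle on the booth's flap: bar 10 mm thick, 120 mm long, level, parallel to the flap's upper edge with 40 mm clear between. It lies 145 mm from the hinge line (175 mm above the desk when shut)
- flap_hinge (a point): middle of the flap's hinge line at the booth's front sill, level with the booth floor, 30 mm above the desk; x to the booth's rear, y along the hinge, z up
- booth: white spray booth, fixed, 330 mm wide, 280 deep; origin on the desk under the front sill's middle, x to its rear. Floor 30 mm above the desk; the front half is open on top between side walls whose tops are 80 mm above the desk, 306 mm apart; the rear half is a filter unit 280 mm high, its grille 154 mm behind the sill
- flap (a joint): bottom-hinged front flap, 290 mm wide, 100 high, 8 thick, the bow handle above it: angle in rad, 0 shut upright, grows as it swings down to the robot (minus x of flap_hinge); stop at 1.4, where the bar is about 50 mm above the desk. Friction hinge: stays where left; about 3 N at the bar moves it
- thinner: bystander: capped blue glass thinner bottle, 42 mm across, 100 mm high; origin under its centre
- cup: bystander: clear plastic paint cup, 48 mm across, 45 mm high; origin under its centre
- airbrush: bystander: matte black airbrush, 165 mm long, lying along y in a chrome cradle with a 50 x 90 mm foot, 80 mm high; origin under the foot's centre
Not all that is in view belongs to the job. What is shaped like the caddy2 but purple is not meant.

How it is judged:
By the outcome, as a careful person would: the job done as asked, in the order asked, and still so for the second after the job is handed in, with the robot touching nothing.
Of caddy1, caddy2, caddy3, caddy4 only 3 to 4 are there at a start; the rules pass over those that are not, and their reading is None.
At some moment in a run one of caddy1, caddy2, caddy3, caddy4 may be knocked a few centimetres aside while the robot is not near it.
It also fails if it takes over 210 s, if anything falls off the work surface, if the arm or the gripper's body presses on something with over 40 N, if the wrist force passes 120 N, or if a joint passes its speed limit or range.

## Working session

There is one attempt and no reset: what is moved stays moved. The work goes in short steps, each a Python script; the robot and the scene stay as the last script left them, time stands still between calls to the robot, and variables do not carry over. Pictures are saved under pics/ and viewed, at most 14 in all, crops included, and the job is handed in when it is done.

```bash
ls; mkdir -p pics
python3 - <<'E'
from bench import *
import cv2,numpy as np
for c in("side","top"):
    im=read_camera(c); cv2.imwrite(f"pics/{c}0.png",im[:,:,::-1]); p=camera_params(c); print(c,np.round(p["K"],1).tolist(),np.round(p["camera_from_world"],4).tolist())
    for n in ("caddy1","caddy1_lip","panel","groove","flap_bar","flap_hinge","booth","thinner","cup","airbrush"):
        print(n,[(np.round(d["at"]).tolist(),round(d["confidence"],2)) for d in tip_of(c,n)][:6])
print(read_time_s(),read_tcp_rot(),read_finger_gap())
E
```

```text
pics
side [[455.6, 0.0, 325.6], [0.0, 455.6, 247.7], [0.0, 0.0, 1.0]] [[0.8615, -0.5076, -0.0144, -0.4823], [-0.4032, -0.6664, -0.6271, 0.3069], [0.3088, 0.5461, -0.7788, 0.9022], [0.0, 0.0, 0.0, 1.0]]
caddy1 [([320.0, 195.0], 0.96), ([457.0, 278.0], 0.96), ([340.0, 210.0], 0.87), ([317.0, 153.0], 0.74), ([351.0, 227.0], 0.72), ([310.0, 178.0], 0.56)]
caddy1_lip [([359.0, 200.0], 0.77)]
panel [([374.0, 350.0], 0.95)]
groove [([380.0, 309.0], 0.85), ([198.0, 231.0], 0.18)]
flap_bar [([280.0, 181.0], 0.66)]
flap_hinge [([292.0, 219.0], 0.77)]
booth [([292.0, 224.0], 0.97), ([285.0, 309.0], 0.31)]
thinner [([282.0, 309.0], 0.6), ([359.0, 197.0], 0.56), ([292.0, 220.0], 0.46)]
cup [([197.0, 231.0], 0.94)]
airbrush [([301.0, 440.0], 0.71)]
top [[542.5, 0.0, 319.1], [0.0, 542.5, 232.9], [0.0, 0.0, 1.0]] [[-0.022, -0.9997, -0.0085, 0.0308], [-0.9948, 0.0228, -0.0997, 0.5914], [0.0998, 0.0063, -0.995, 1.3037], [0.0, 0.0, 0.0, 1.0]]
caddy1 [([291.0, 192.0], 0.9), ([231.0, 197.0], 0.87), ([375.0, 141.0], 0.82), ([203.0, 196.0], 0.77), ([262.0, 194.0], 0.66)]
caddy1_lip [([286.0, 180.0], 0.94)]
panel [([402.0, 243.0], 0.82)]
groove [([411.0, 238.0], 0.64)]
flap_bar [([237.0, 248.0], 0.73)]
flap_hinge [([246.0, 242.0], 0.8)]
booth [([249.0, 241.0], 0.59)]
thinner [([333.0, 297.0], 0.6)]
cup [([201.0, 331.0], 0.9)]
airbrush [([445.0, 334.0], 0.91), ([402.0, 242.0], 0.15)]
1.1 [ 1.25538126e-01  9.92088795e-01 -3.25372568e-05 -1.92827457e-05] 0.08547460668780496
```

View pics/side0.png

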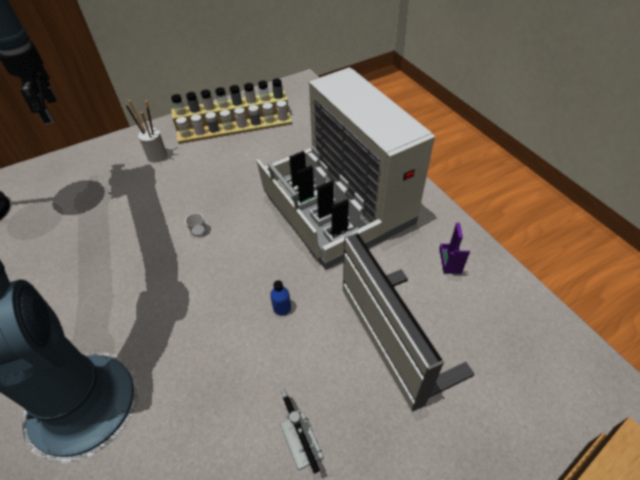

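View pics/top0.png

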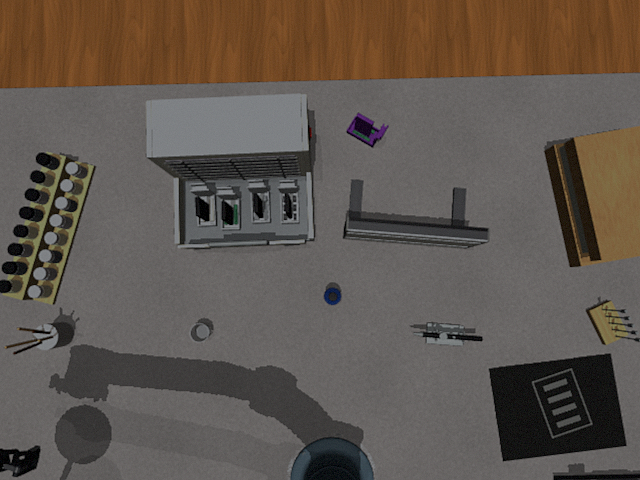

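Four caddies stand in the booth: (203,205), (230,210), (261,205) and (290,205) in the top view. The panel is at (415,230) and the purple decoy, at (365,130), is outside the booth. Next I'll compute positions and view enlarged crops.

```bash
cat > h.py <<'E'
from bench import *
import cv2,numpy as np
from scipy.spatial.transform import Rotation as R
from scipy.optimize import least_squares
P={c:camera_params(c) for c in("side","top")}
def onz(c,px,z):
    K,T=np.array(P[c]["K"]),np.array(P[c]["camera_from_world"])
    d=T[:3,:3].T@np.linalg.inv(K)@[px[0],px[1],1]; o=-T[:3,:3].T@T[:3,3]
    return o+d*(z-o[2])/d[2]
def proj(c,X):
    K,T=np.array(P[c]["K"]),np.array(P[c]["camera_from_world"])
    q=(T[:3,:3]@np.atleast_2d(X).T+T[:3,3:]); q=K@q; return (q[:2]/q[2]).T
E
python3 - <<'E'
from h import *
s=cv2.imread("pics/side0.png");t=cv2.imread("pics/top0.png")
a=cv2.resize(t[140:260,160:320],(800,600),interpolation=cv2.INTER_CUBIC);cv2.imwrite("pics/c1.png",a)
b=cv2.resize(t[175:255,335:495],(800,400),interpolation=cv2.INTER_CUBIC);
d=cv2.resize(s[230:410,330:480],(500,600),interpolation=cv2.INTER_CUBIC)
cv2.imwrite("pics/c2.png",b);cv2.imwrite("pics/c3.png",d)
f=cv2.resize(s[120:270,250:450],(800,600),interpolation=cv2.INTER_CUBIC);cv2.imwrite("pics/c4.png",f)
for n,px,z in [("hinge",(246,242),.03),("booth",(249,241),0),("bar",(237,248),.175),("groove",(411,238),.145),("panel",(402,243),0),("thin",(333,297),0.05),("cup",(201,331),0),("air",(445,334),0)]: print(n,onz("top",px,z).round(3))
for n,px,z in [("hinge",(292,219),.03),("bar",(280,181),.175),("groove",(380,309),.145),("panel",(374,350),0),("cup",(197,231),0),("air",(301,440),0)]: print("s",n,onz("side",px,z).round(3))
for px in [(291,192),(231,197),(203,196),(262,194)]: print(onz("top",px,.03).round(3))
for px in [(320,195),(340,210),(351,227),(310,178)]: print("s",onz("side",px,.03).round(3))
E
```

```text
hinge [0.573 0.197 0.03 ]
booth [0.578 0.194 0.   ]
bar [0.548 0.197 0.175]
groove [ 0.564 -0.189  0.145]
panel [ 0.565 -0.189  0.   ]
thin [ 0.435 -0.012  0.05 ]
cup [0.358 0.315 0.   ]
air [ 0.338 -0.287  0.   ]
s hinge [0.575 0.194 0.03 ]
s bar [0.553 0.189 0.175]
s groove [ 0.568 -0.193  0.145]
s panel [ 0.559 -0.203  0.   ]
s cup [0.356 0.31  0.   ]
s air [ 0.339 -0.284  0.   ]
[0.695 0.085 0.03 ]
[0.686 0.234 0.03 ]
[0.69  0.303 0.03 ]
[0.692 0.157 0.03 ]
s [0.68  0.232 0.03 ]
s [0.696 0.157 0.03 ]
s [0.689 0.093 0.03 ]
s [0.689 0.304 0.03 ]
```

View pics/c1.png

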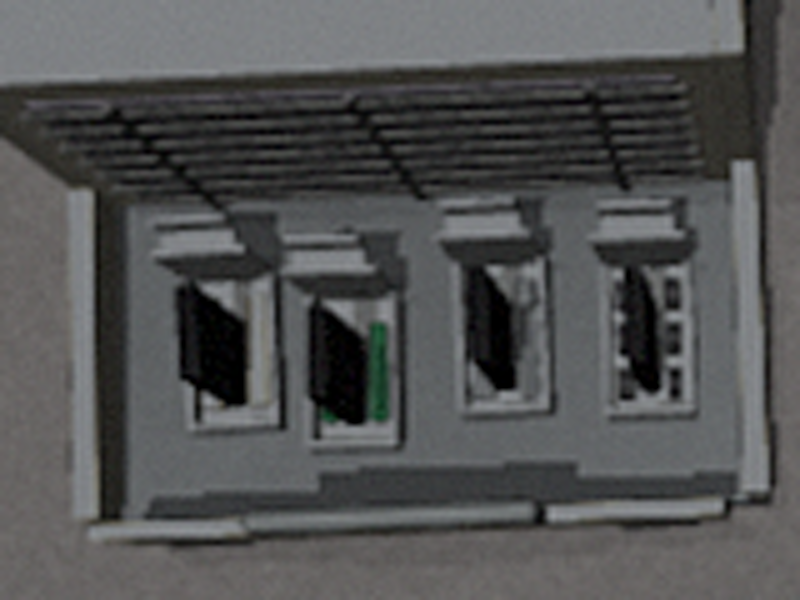

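View pics/c2.png

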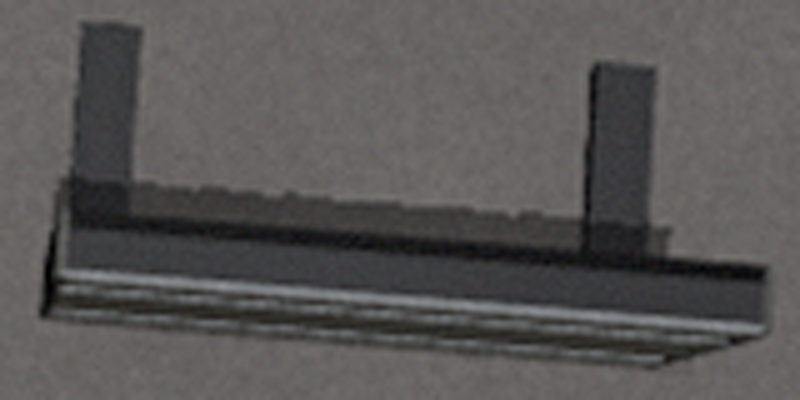

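View pics/c3.png

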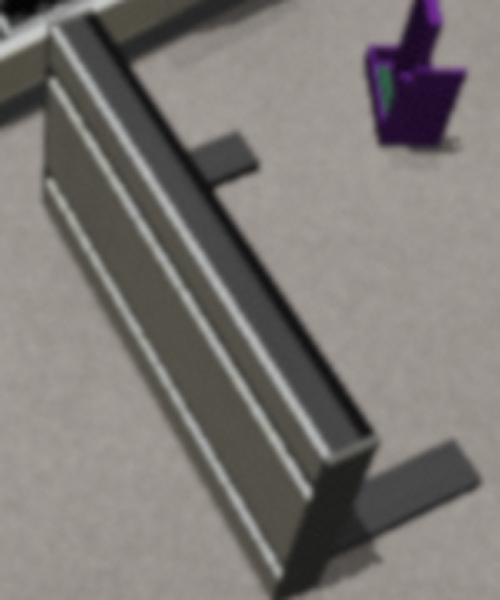

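```bash
cat >> h.py <<'E'
def fit2(model,obs,x0):
    # obs: list (cam,px,modelpoint); pose x,y,yaw
    def f(p):
        r=R.from_euler('z',p[2])
        return np.concatenate([(proj(c,r.apply(m)+[p[0],p[1],0])-px).ravel() for c,px,m in obs])
    s=least_squares(f,x0,loss='soft_l1'); return s.x,s.fun.reshape(-1,2)
E
python3 - <<'E'
from h import *
t=lambda u,v:("top",(335-.4+u/5,175-.4+v/5)); s=lambda u,v:("side",(330-.35+u/3.333,230-.35+v/3.333))
w=.154
obs=[(*t(56,276),(0,w,.195)),(*t(768,330),(0,-w,.195)),(*t(43,317),(0,w,0)),(*t(660,366),(0,-w,0)),
(*s(50,22),(0,w,.195)),(*s(325,460),(0,-w,.195)),(*s(280,594),(0,-w,0)),(*s(45,200),(0,w,0)),(*s(372,440),(.03,-w,.195)),(*s(95,15),(.03,w,.195))]
p,e=fit2(None,obs,[.565,-.19,0]); print("panel",p.round(4),e.round(1).tolist())
b=lambda u,v:(160-.4+u/5,140-.4+v/5)
print("flap edge",onz("top",b(90,530),.13),onz("top",b(725,505),.13))
print("bar ends",onz("top",b(245,522),.175),onz("top",b(540,512),.175))
print("walls",[onz("top",b(*q),.08).round(3) for q in[(70,190),(85,520),(735,162),(755,500)]])
E
```

```text
panel [ 0.5658 -0.1935 -0.1068] [[-0.4, -0.7], [0.6, 0.4], [-0.9, -0.6], [-1.4, -0.2], [-0.5, -0.2], [0.8, 1.1], [-1.8, 3.2], [-0.4, 0.6], [2.6, -0.3], [-0.5, -2.9]]
flap edge [0.56013191 0.33883869 0.13      ] [0.5649635  0.05012076 0.13      ]
bar ends [0.55838351 0.25879709 0.175     ] [0.55983731 0.12958318 0.175     ]
walls [array([0.728, 0.363, 0.08 ]), array([0.569, 0.355, 0.08 ]), array([0.734, 0.044, 0.08 ]), array([0.571, 0.038, 0.08 ])]
```

View pics/c4.png

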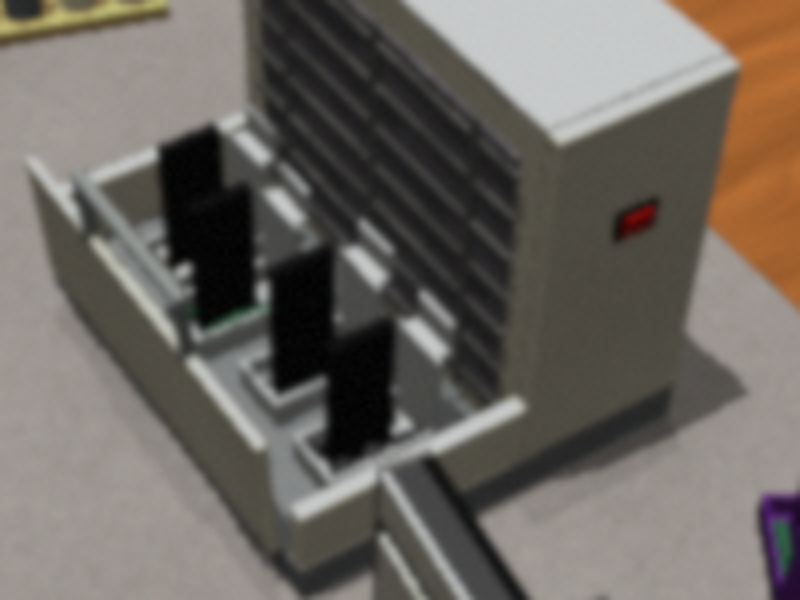

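The flap stands slightly ajar (about 0.1 rad), with the bar's middle near (281,180) in the side view. Now I'll open it by pinching the bar.

```bash
cat >> h.py <<'E'
H=np.array([.574,.194,.03]); BY=.017   # hinge, booth yaw
PX,PY,PYAW=.5658,-.1935,-.1068
def rot(yaw,tilt,close):
    """tool z = down tilted toward +x' by tilt (x' at yaw); close 'x' or 'y' axis; returns quats (both half-turns)"""
    z=np.array([np.sin(tilt),0,-np.cos(tilt)])
    y=np.array([0,1.,0]) if close=='y' else np.array([np.cos(tilt),0,np.sin(tilt)])
    out=[]
    for s in(1,-1):
        M=np.stack([np.cross(s*y,z),s*y,z],1); out.append((R.from_euler('z',yaw)*R.from_matrix(M)).as_quat())
    return out
def barpos(a): return H+R.from_euler('z',BY).apply([-.145*np.sin(a),0,.145*np.cos(a)])
E
python3 - <<'E'
from h import *
for q in rot(BY,0,'x'):
    print(q.round(3),[np.round(j,2).tolist() if (j:=inverse_kinematics(barpos(a),q)) is not None else None for a in(0,.7,1.42)])
for n,(x,y),z,yaw in (("b",(.646,.30),.122,BY),("b",(.646,.085),.122,BY),("p",(.52,-.08),.165,PYAW),("p",(.53,-.31),.165,PYAW),("p",(.52,-.19),.19,PYAW)):
  for t in (0,.35,.7):
   for q in rot(yaw,t,'y'):
    j=inverse_kinematics([x,y,z],q); print(n,x,y,t,None if j is None else np.round(j,2).tolist())
E
```

```text
[0.701 0.713 0.    0.   ] [[-0.89, 0.43, 0.62, 1.8, -0.29, 1.0, -0.14], [-0.94, 0.3, 0.55, 2.03, -0.2, 0.87, -0.26], [-0.93, 0.38, 0.47, 2.17, -0.28, 0.65, -0.24]]
[ 0.713 -0.701  0.     0.   ] [[-0.51, 0.38, 0.15, 1.78, -0.06, 0.99, 2.82], [-0.6, 0.27, 0.15, 2.01, -0.05, 0.86, 2.74], [-0.57, 0.35, 0.07, 2.16, -0.04, 0.64, 2.69]]
b 0.646 0.3 0 [-0.68, 0.63, 0.27, 1.53, -0.19, 1.0, 1.23]
b 0.646 0.3 0 [-0.93, 0.71, 0.64, 1.55, -0.47, 1.04, -1.72]
b 0.646 0.3 0.35 [-0.79, 0.5, 0.28, 1.8, 0.09, 0.56, 0.95]
b 0.646 0.3 0.35 [-1.08, 0.57, 0.66, 1.81, -0.3, 0.57, -1.88]
b 0.646 0.3 0.7 [-1.16, 0.52, 0.6, 2.02, 0.89, 0.18, 0.04]
b 0.646 0.3 0.7 [-1.43, 0.68, 0.96, 2.03, -0.75, 0.14, -1.59]
b 0.646 0.085 0 [-0.54, 0.55, 0.46, 1.71, -0.29, 0.95, 1.61]
b 0.646 0.085 0 [-0.74, 0.63, 0.73, 1.72, -0.49, 0.99, -1.37]
b 0.646 0.085 0.35 [-0.55, 0.39, 0.38, 1.97, -0.17, 0.46, 1.5]
b 0.646 0.085 0.35 [-0.91, 0.5, 0.84, 1.99, -0.63, 0.52, -1.25]
b 0.646 0.085 0.7 [0.28, 0.4, -0.6, 2.16, 1.77, 0.35, -0.28]
b 0.646 0.085 0.7 [-0.49, 0.33, 0.25, 2.2, 2.15, 0.11, 2.32]
p 0.52 -0.08 0 [-0.67, 0.34, 0.87, 2
[... 325 characters left out ...]
.76, -0.02, 0.98, 1.94]
p 0.53 -0.31 0 [-0.2, 0.54, 0.86, 1.79, -0.47, 1.03, -0.84]
p 0.53 -0.31 0.35 [0.69, 0.27, -0.17, 1.99, -0.17, 0.57, 2.12]
p 0.53 -0.31 0.35 [-0.41, 0.51, 1.16, 2.04, -0.97, 0.8, -0.37]
p 0.53 -0.31 0.7 [1.52, 0.39, -0.99, 2.17, -0.16, 0.14, 2.28]
p 0.53 -0.31 0.7 [-0.01, 0.27, 0.7, 2.23, -1.49, 0.49, 0.25]
p 0.52 -0.19 0 [-0.41, 0.34, 0.81, 1.92, -0.3, 1.0, 2.0]
p 0.52 -0.19 0 [-0.54, 0.41, 1.0, 1.92, -0.4, 1.02, -1.05]
p 0.52 -0.19 0.35 [0.48, 0.11, -0.17, 2.12, -0.09, 0.57, 1.85]
p 0.52 -0.19 0.35 [-0.56, 0.14, 0.94, 2.16, -0.36, 0.59, -1.05]
p 0.52 -0.19 0.7 [-1.14, -0.35, 1.44, 2.39, 0.98, 0.18, 0.97]
p 0.52 -0.19 0.7 [-1.12, -0.26, 1.45, 2.39, 0.55, 0.12, -1.79]
```

Run:
```python
from h import *
q=rot(BY,0,'x')[0]; a0=.115
move_gripper(.06,30)
move_ptp(barpos(a0)+[0,0,.09],q)
movel(barpos(a0)+[0,0,.0],speed=.15)
move_gripper(0.0,25)
print("gap",read_finger_gap(),read_grasp_force(),read_eef_pos().round(4) if hasattr(read_eef_pos(),'round') else read_eef_pos(),read_ft_force())
for a in np.linspace(a0,1.42,14)[1:]:
    movel(barpos(a),speed=.12)
    f=np.array(read_ft_force()); print(round(a,2),np.round(f,1),round(read_finger_gap(),4))
    if np.linalg.norm(f)>35: break
print(np.round(read_eef_pos(),4),read_time_s())
for c in("top","side"): cv2.imwrite(f"pics/{c}1.png",read_camera(c)[:,:,::-1])
s=cv2.resize(cv2.imread("pics/side1.png")[100:300,180:440],(780,600));cv2.imwrite("pics/c5.png",s)
```

```text
gap 0.008637189894959891 24.453020989894867 [0.5581 0.1939 0.1749] [-0.3099137  -0.07617901  1.8932448 ]
0.22 [-1.7  0.4  6.5] 0.0089
0.32 [-2.3 -0.3  5.3] 0.0088
0.42 [-1.8  0.9  3.4] 0.009
0.52 [-0.7  0.7  0.3] 0.0091
0.62 [-0.4  0.1 -0.6] 0.009
0.72 [-0.3 -0.  -2.2] 0.0093
0.82 [ 0.   0.5 -2.4] 0.0087
0.92 [-0.1  0.4 -1.5] 0.0093
1.02 [-0.3  0.8 -1.2] 0.0088
1.12 [-0.8  0.4 -1.6] 0.0089
1.22 [ 0.   0.1 -1.1] 0.0089
1.32 [-0.6  0.1 -2.3] 0.0089
1.42 [-1.8 -0.3 -0.4] 0.0084
[0.4306 0.1914 0.0519] 8.4167
```

View pics/c5.png

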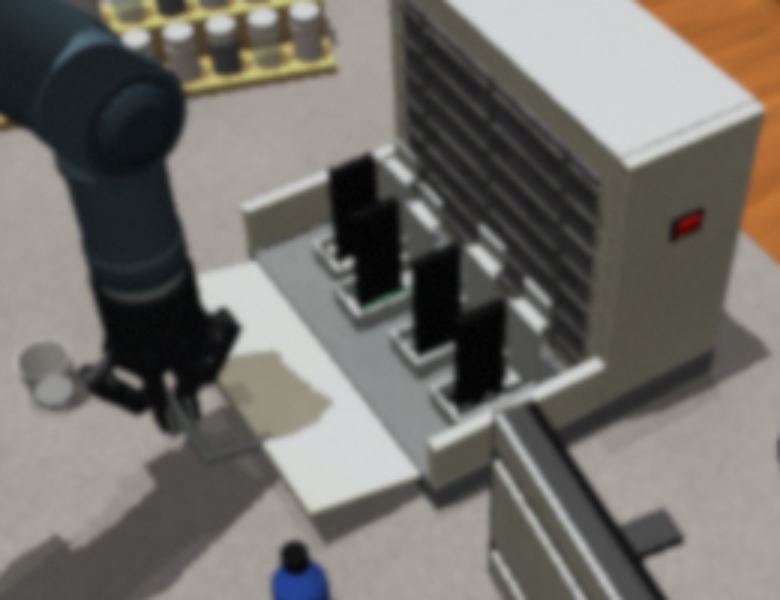

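The flap is down flat, with the gripper at the bar (175,400 in the crop) and all four caddies visible. I'll push it to the stop, release, clear the arm and localise the caddies.

```bash
cat >> h.py <<'E'
from scipy.optimize import minimize
BOX=np.array([[x,y,z] for x in(-.066,-.022) for y in(-.005,.005) for z in(.02,.11)])
def snap():
    ims={c:read_camera(c) for c in("top","side")}; tips={c:[d for d in tip_of(c,"caddy1") if d["confidence"]>.3] for c in ims}
    return ims,tips
def box_fit(ims,p0,z0=.03):
    ks={c:cv2.resize(ims[c],None,fx=4,fy=4,interpolation=cv2.INTER_CUBIC).max(2)<32 for c in ims}
    def hull(c,p):
        m=np.zeros((1920,2560),np.uint8); X=R.from_euler('z',p[2]).apply(BOX)+[p[0],p[1],z0]
        cv2.fillConvexPoly(m,cv2.convexHull((proj(c,X)*4+1.5).astype(np.float32)).round().astype(int),1); return m
    roi={c:cv2.dilate(hull(c,p0),np.ones((25,25))) for c in ims}
    msk={c:ks[c]&(roi[c]>0) for c in ims}
    def f(u):
        p=[p0[0]+u[0]*.01,p0[1]+u[1]*.01,p0[2]+u[2]*.1]
        return -sum((h&msk[c]).sum()/(h|msk[c]).sum() for c in ims for h in[hull(c,p)>0])
    r=minimize(f,[0,0,0],method='Powell',options=dict(xtol=.02,ftol=1e-4,maxiter=4),bounds=[(-2,2)]*2+[(-3,3)])
    return np.array(p0)+r.x*[.01,.01,.1],r.fun
E
python3 - <<'E'
from h import *
for k in range(4):
    e=np.array(read_eef_pos()); movel(e+[0,0,-.003],speed=.05); f=np.array(read_ft_force()); print(np.round(f,1),np.round(read_eef_pos(),4))
    if f[2]>6: break
move_gripper(.05); e=np.array(read_eef_pos()); movel(e+[0,0,.12]); 
movel([.36,.1,.3],speed=.3)
ims,tips=snap()
for c in ims: print(c,[(np.round(d["at"],1).tolist(),round(d["confidence"],2),onz(c,d["at"],.03).round(3).tolist()) for d in tips[c]])
for p0 in [(.69,.303,BY),(.684,.233,BY),(.693,.157,BY),(.693,.088,BY)]: 
    p,v=box_fit(ims,p0); print(p.round(4),round(v,3))
for c in ims: cv2.imwrite(f"pics/{c}2.png",ims[c][:,:,::-1])
print(read_time_s())
E
```

```text
[-2.9 -0.2  1.5] [0.4302 0.1914 0.0491]
[-4.8 -1.5 11.5] [0.43   0.1916 0.047 ]
top [([203.2, 193.1], 0.9, [0.698, 0.303, 0.03]), ([229.5, 198.8], 0.77, [0.682, 0.237, 0.03]), ([261.3, 194.1], 0.76, [0.692, 0.158, 0.03]), ([290.1, 192.3], 0.75, [0.694, 0.087, 0.03]), ([375.8, 142.1], 0.7, [0.816, -0.129, 0.03])]
side [([311.9, 179.2], 0.96, [0.691, 0.297, 0.03]), ([452.2, 275.3], 0.93, [0.808, -0.152, 0.03]), ([339.6, 210.3], 0.84, [0.695, 0.157, 0.03]), ([316.4, 193.4], 0.75, [0.674, 0.242, 0.03]), ([351.4, 230.3], 0.63, [0.684, 0.083, 0.03])]
[0.6926 0.2913 0.0143] -1.561
[0.6796 0.2322 0.0084] -1.637
[0.6972 0.1604 0.0178] -1.547
[0.6937 0.0898 0.0266] -1.491
11.375
```

```bash
cat >> h.py <<'E'
def bx(x0,x1,y,z0,z1): return [[(x,s*y,z) for x,s,z in q] for q in ([(x0,1,z1),(x1,1,z1),(x1,-1,z1),(x0,-1,z1)],[(x0,1,z0),(x0,1,z1)],[(x0,-1,z0),(x0,-1,z1)],[(x1,1,z0),(x1,1,z1)],[(x1,-1,z0),(x1,-1,z1)])]
WIRE=bx(-.078,0,.022,0,.02)+bx(-.003,0,.022,.02,.08)+bx(.008,.011,.017,.08,.1)+bx(-.066,-.022,.005,.02,.11)
def wire(im,c,rt,o,sc,off):
    for l in WIRE: cv2.polylines(im,[((proj(c,rt.apply(l)+o)-off+.5)*sc-.5).round().astype(int)],False,(0,255,0),1)
E
python3 - <<'E'
from h import *
ps=[[0.6926,0.2913,0.0143],[0.6796,0.2322,0.0084],[0.6972,0.1604,0.0178],[0.6937,0.0898,0.0266]]
out=[]
for c,(u,v,w,h),sc in (("top",(180,165,130,70),6),("side",(280,130,100,120),5)):
    im=cv2.imread(f"pics/{c}2.png")[v:v+h,u:u+w]; im=cv2.resize(im,None,fx=sc,fy=sc,interpolation=cv2.INTER_CUBIC); im=cv2.convertScaleAbs(im,alpha=1.5)
    for p in ps: wire(im,c,R.from_euler('z',p[2]),[p[0],p[1],.03],sc,np.array([u,v]))
    cv2.imwrite(f"pics/o_{c}2.png",im)
E
```

```text
(no output)
```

View pics/o_top2.png

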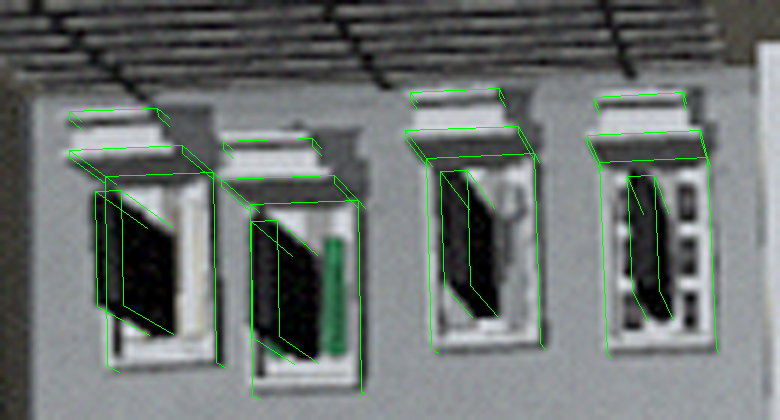

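View pics/o_side2.png

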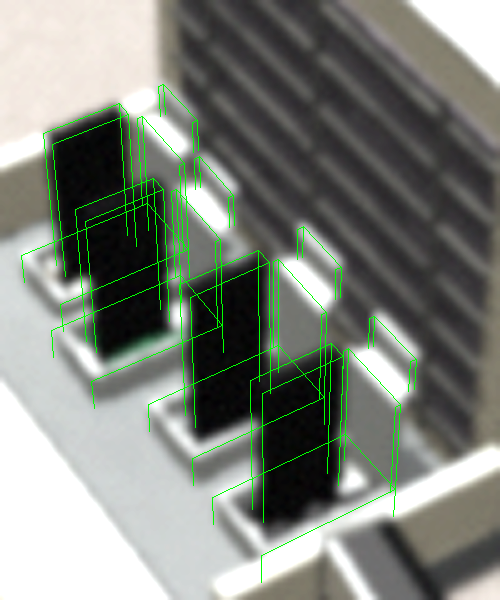

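The top overlay fits within about 1 px; the side overlay is off by about 2 px (roughly 3 mm), which is good enough to grasp. Next I'll plan the hooking path in the groove's x-z plane.

```bash
cat > plan.py <<'E'
import numpy as np, heapq
g=lambda x0,x1,z0,z1:np.stack(np.meshgrid(np.arange(x0,x1+.01,.75),np.arange(z0,z1+.01,.75)),-1).reshape(-1,2)
B=np.concatenate([g(-3,0,0,80),g(0,11,77,80),g(8,11,80,100)])
OB=[(0,4,18,50),(0,4,-145,0),(22,30,-145,50),(0,30,40,50)]
def clear(th,x,z):
    c,s=np.cos(th),np.sin(th); p=np.stack([B[:,0]*c+B[:,1]*s,-B[:,0]*s+B[:,1]*c],-1)+[x,z]
    d=1e9
    for x0,x1,z0,z1 in OB:
        dx=np.maximum(x0-p[:,0],p[:,0]-x1); dz=np.maximum(z0-p[:,1],p[:,1]-z1)
        d=min(d,np.where((dx>0)|(dz>0),np.hypot(np.maximum(dx,0),np.maximum(dz,0)),np.maximum(dx,dz)).min())
    return d
# state: (theta idx, position of neck corner N=(0,78.5) in groove frame)
TH=np.radians(np.arange(0,55.1,2.5)); XS=np.arange(-36,6,1.); ZS=np.arange(-24,24,1.)
def org(th,nx,nz): c,s=np.cos(th),np.sin(th); return nx-78.5*s,nz-78.5*c
C=np.array([[[clear(t,*org(t,x,z)) for z in ZS] for x in XS] for t in TH])
def run():
    start=[(i,j,k) for i in [int(round(45/2.5))] for j in [0] for k in range(len(ZS))]
    goal=(0,int(np.argmin(abs(XS+1))),int(np.argmin(abs(ZS-3))))
    D={s:0 for s in start};prev={};q=[(0,s) for s in start];heapq.heapify(q)
    while q:
        d,s=heapq.heappop(q)
        if s==goal: break
        if d>D[s]: continue
        for m in np.ndindex(3,3,3):
            n=tuple(np.array(s)+m-1)
            if not all(0<=n[a]<C.shape[a] for a in range(3)) or n==s: continue
            c=C[n]
            if c<.3: continue
            e=d+(1/min(c,6)**2+.02)*np.linalg.norm(np.array(m)-1)
            if e<D.get(n,1e9): D[n]=e;prev[n]=s;heapq.heappush(q,(e,n))
    p=[goal]
    while p[-1] in prev: p.append(prev[p[-1]])
    return [(np.degrees(TH[i]),XS[j],ZS[k],C[i,j,k]) for i,j,k in p[::-1]]
P=run(); np.save("path.npy",np.array(P)[:,:3])
for r in P: print(*np.round(r,1))
E
python3 plan.py
```

```text
45.0 -36.0 7.0 13.9
45.0 -35.0 7.0 13.0
45.0 -34.0 7.0 12.0
45.0 -33.0 7.0 11.1
45.0 -32.0 7.0 10.2
45.0 -31.0 7.0 9.2
45.0 -30.0 7.0 8.4
45.0 -29.0 7.0 7.5
47.5 -28.0 7.0 7.1
50.0 -27.0 7.0 6.8
52.5 -26.0 7.0 6.4
55.0 -25.0 7.0 6.4
55.0 -24.0 7.0 5.9
55.0 -23.0 7.0 5.6
55.0 -22.0 7.0 5.5
55.0 -21.0 7.0 5.5
55.0 -20.0 7.0 5.5
55.0 -19.0 7.0 5.5
55.0 -18.0 7.0 5.1
55.0 -17.0 8.0 4.6
55.0 -16.0 8.0 4.7
55.0 -15.0 9.0 4.5
55.0 -14.0 9.0 4.4
55.0 -13.0 10.0 4.7
55.0 -12.0 11.0 4.6
52.5 -11.0 11.0 4.4
50.0 -10.0 11.0 4.0
47.5 -9.0 11.0 3.7
45.0 -8.0 12.0 3.8
42.5 -7.0 12.0 3.8
40.0 -6.0 12.0 4.1
37.5 -5.0 12.0 4.4
35.0 -4.0 12.0 4.7
32.5 -4.0 12.0 4.5
30.0 -3.0 12.0 4.9
27.5 -3.0 11.0 5.0
25.0 -2.0 10.0 5.0
22.5 -2.0 10.0 5.5
20.0 -2.0 10.0 5.1
17.5 -2.0 9.0 4.6
15.0 -2.0 9.0 4.3
12.5 -2.0 8.0 3.7
10.0 -2.0 7.0 3.2
7.5 -2.0 6.0 2.8
5.0 -2.0 5.0 2.4
2.5 -2.0 4.0 2.2
0.0 -2.0 3.0 1.5
0.0 -1.0 3.0 1.0
```

```bash
cat >> h.py <<'E'
T0=.45; GR=np.array([-.044,0,.092])
WP=[(48,-45,7),(48,-36,7),(50,-27,7),(50,-18,7.5),(50,-13,10),(50,-10,11),(42.5,-7,12),(32.5,-4,12),(22.5,-2.5,10),(12.5,-2.5,8),(5,-2.5,5),(0,-2.5,3.2)]
def caddy_pose(th,nx,nz,ys):
    """origin and rotation (world) of caddy at waypoint; nx,nz mm of point (0,0,78.5) in groove frame"""
    rp=R.from_euler('z',PYAW); rt=rp*R.from_euler('y',np.radians(th))
    return np.array([PX,PY,.145])+rp.apply([nx/1e3,ys,nz/1e3])-rt.apply([0,0,.0785]), rt
def tcp_for(o,rt,gr=GR,si=0,dy=0):
    # tool fixed to caddy: tilt T0
    q=rt*R.from_quat(rot(0,T0,'y')[si]); return o+rt.apply(gr),q.as_quat()
E
python3 - <<'E'
from h import *
for si in(0,1):
  for p in [[0.6926,0.2913],[0.6937,0.0898]]:
    for up in(0,.15):
      a=tcp_for(np.array([*p,.03+up]),R.from_euler('z',BY),si=si); j=inverse_kinematics(*a); print(si,p,None if j is None else np.round(j,2).tolist())
  for ys in(-.114,.114):
    for w in WP[::2]+WP[-1:]:
      j=inverse_kinematics(*tcp_for(*caddy_pose(*w,ys),si=si)); print(si,ys,w,None if j is None else np.round(j,2).tolist())
E
```

```text
0 [0.6926, 0.2913] [-0.98, 0.5, 0.5, 1.88, 0.01, 0.43, 1.0]
0 [0.6926, 0.2913] [-1.08, 0.32, 0.61, 1.78, 0.06, 0.71, 1.02]
0 [0.6937, 0.0898] [-0.58, 0.37, 0.38, 2.03, -0.12, 0.32, 1.44]
0 [0.6937, 0.0898] [-0.98, 0.19, 0.83, 1.94, -0.11, 0.63, 1.46]
0 -0.114 (48, -45, 7) [0.99, 0.66, -0.82, 1.55, 0.5, 1.54, 1.53]
0 -0.114 (50, -27, 7) [0.96, 0.71, -0.82, 1.48, 0.52, 1.61, 1.52]
0 -0.114 (50, -13, 10) [0.94, 0.74, -0.82, 1.44, 0.53, 1.63, 1.51]
0 -0.114 (42.5, -7, 12) [0.99, 0.66, -0.82, 1.53, 0.49, 1.47, 1.54]
0 -0.114 (22.5, -2.5, 10) [1.14, 0.45, -0.82, 1.79, 0.37, 1.0, 1.65]
0 -0.114 (5, -2.5, 5) [1.27, 0.32, -0.81, 2.02, 0.17, 0.56, 1.86]
0 -0.114 (0, -2.5, 3.2) [1.47, 0.38, -1.01, 2.08, 0.3, 0.46, 1.78]
0 0.114 (48, -45, 7) [-0.73, 0.73, 1.14, 1.74, -0.53, 1.5, 2.04]
0 0.114 (50, -27, 7) [-0.61, 0.69, 0.97, 1.67, -0.45, 1.51, 1.95]
0 0.114 (50, -13, 10) [-0.55, 0.67, 0.89, 1.62, -0.41, 1.52, 1.91]
0 0.114 (42.5, -7, 12) [-0.69, 0.67, 1.06, 1.72, -0.51, 1.41, 1.99]
0 0.114 (22.5, -2.5, 10) [-0.89, 0.44, 1.16, 1.99, -0.5, 0.97, 1.97]
0 0.114 (5, -2.5, 5) [-0.68, 0.11, 0.78, 2.23,
[... 599 characters left out ...]
-0.56, 1.45, -0.76]
1 -0.114 (22.5, -2.5, 10) [-0.34, 0.52, 1.04, 1.86, -0.56, 1.02, -0.75]
1 -0.114 (5, -2.5, 5) [-0.18, 0.29, 0.82, 2.08, -0.67, 0.63, -0.59]
1 -0.114 (0, -2.5, 3.2) [-0.32, 0.33, 1.01, 2.15, -0.95, 0.61, -0.32]
1 0.114 (48, -45, 7) [-0.54, 0.55, 0.81, 1.74, -0.33, 1.42, -1.29]
1 0.114 (50, -27, 7) [-0.51, 0.61, 0.8, 1.66, -0.35, 1.48, -1.28]
1 0.114 (50, -13, 10) [-0.5, 0.64, 0.81, 1.62, -0.37, 1.5, -1.27]
1 0.114 (42.5, -7, 12) [-0.53, 0.54, 0.8, 1.71, -0.35, 1.36, -1.3]
1 0.114 (22.5, -2.5, 10) [-0.69, 0.31, 0.88, 1.98, -0.3, 0.92, -1.34]
1 0.114 (5, -2.5, 5) [-0.73, 0.11, 0.83, 2.23, -0.17, 0.48, -1.46]
1 0.114 (0, -2.5, 3.2) [-0.71, 0.08, 0.8, 2.29, -0.13, 0.34, -1.49]
```

```bash
cat >> h.py <<'E'
def pick(p,si=1):
    rt=R.from_euler('z',p[2]); o=np.array([p[0],p[1],.03])
    t,q=tcp_for(o,rt,si=si); move_gripper(.04,50)
    move_ptp(t+[-.02,0,.15],q); movel(t+[0,0,.06],speed=.25); movel(t,speed=.12); move_gripper(0,50)
    print("grip",round(read_finger_gap(),4),round(read_grasp_force(),1),np.round(read_ft_force(),1))
    movel(t+[0,0,.03],speed=.08); movel(t+[0,0,.17],speed=.25); movel(t+[-.16,0,.19],speed=.3)
def standoff(ys,si=1,gr=GR):
    move_ptp(*tcp_for(*caddy_pose(30,-110,50,ys),si=si,gr=gr)); movel(*tcp_for(*caddy_pose(48,-55,7,ys),si=si,gr=gr),speed=.12)
def lookat(th,nx,nz,ys,tag):
    ims={c:read_camera(c) for c in("top","side")}; o,rt=caddy_pose(th,nx,nz,ys)
    lip=o+rt.apply([.0095,0,.1]); tiles=[]
    for c in ims:
        d=[x for x in tip_of(c,"caddy1_lip") if np.hypot(*(x["at"]-proj(c,lip)[0]))<25]
        print(c,"exp",proj(c,lip)[0].round(1),"seen",[(np.round(x["at"],1).tolist(),round(x["confidence"],2)) for x in d])
        u,v=(proj(c,o+rt.apply([-.03,0,.06]))[0]-[40,45]).astype(int); u,v=min(u,560),min(v,390)
        im=ims[c][v:v+90,u:u+80,::-1].copy(); im=cv2.convertScaleAbs(cv2.resize(im,None,fx=5,fy=5,interpolation=cv2.INTER_CUBIC),alpha=1.4); im0=im.copy()
        wire(im,c,rt,o,5,np.array([u,v]))
        rp=R.from_euler('z',PYAW)
        for z in(.145,.163,.195): cv2.polylines(im,[((proj(c,np.array([PX,PY,z])+rp.apply([[0,-.154,0],[0,.154,0]]))-[u,v]+.5)*5-.5).round().astype(int)],False,(0,0,255),1)
        tiles.append(im)
    cv2.imwrite(f"pics/{tag}.png",np.hstack(tiles))
E
python3 - <<'E'
from h import *
pick([.6937,.0898,.0266]); standoff(-.114); lookat(48,-55,7,-.114,"s1")
print(read_time_s(),np.round(read_ft_force(),1))
E
```

```text
grip 0.0089 51.5 [-2.3 -0.4  4.6]
top exp [464.9 255.6] seen []
side exp [395.4 364.9] seen [([397.1, 366.4], 0.78)]
18.675 [ 0.7 -0.3 -0.4]
```

View pics/s1.png

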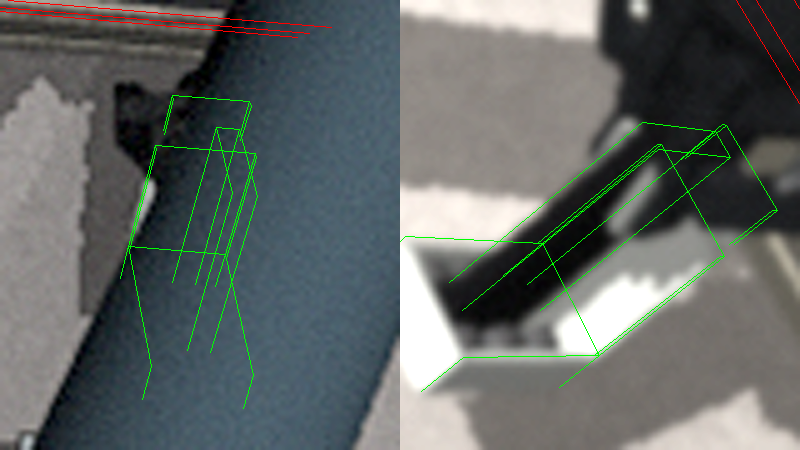

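The caddy is gripped properly. Its lip is seen at (397,366) in the side view, 2 px from where it was expected, which is within clearance. I'll insert with force monitoring.

```bash
cat >> h.py <<'E'
def insert(ys,si=1,gr=GR,wps=WP[1:],dx=0,dz=0,lim=9):
    f0=np.array(read_ft_force()); done=[]
    for w in wps:
        movel(*tcp_for(*caddy_pose(w[0],w[1]+dx,w[2]+dz,ys),si=si,gr=gr),speed=.05)
        f=np.array(read_ft_force())-f0; done.append((w,np.round(f,1).tolist()))
        if np.linalg.norm(f)>lim: print("CONTACT",done[-3:]); return False
    print([d[1] for d in done]); return True
def lower(ys,si=1,gr=GR,dx=0):
    f0=np.array(read_ft_force())
    for nz in np.arange(2.4,-6,-.8):
        movel(*tcp_for(*caddy_pose(0,-1.5+dx,nz,ys),si=si,gr=gr),speed=.03); f=np.array(read_ft_force())-f0
        if f[2]>3: break
    print("rest at nz",round(nz,1),np.round(f,1),np.round(read_eef_pos(),4))
E
python3 - <<'E'
from h import *
if insert(-.114): lower(-.114)
print(read_time_s()); lookat(0,-1.5,1,-.114,"s2")
E
```

```text
[[-0.4, 1.1, -1.2], [-0.1, 0.5, -0.7], [-0.5, 1.0, -0.1], [-0.6, 0.4, -0.4], [-1.6, -0.9, -1.4], [-1.5, 0.9, -0.7], [0.3, -0.4, -1.0], [-0.0, -0.1, -0.8], [-0.0, 0.6, -0.6], [0.2, -0.6, -1.3], [-3.5, -0.5, 0.3]]
rest at nz 2.4 [-3.8  2.4  4.6] [ 0.5092 -0.3018  0.1614]
22.55
top exp [466.9 237. ] seen [([470.6, 240.9], 0.96), ([457.1, 245.2], 0.57)]
side exp [416.7 353.5] seen []
```

View pics/s2.png

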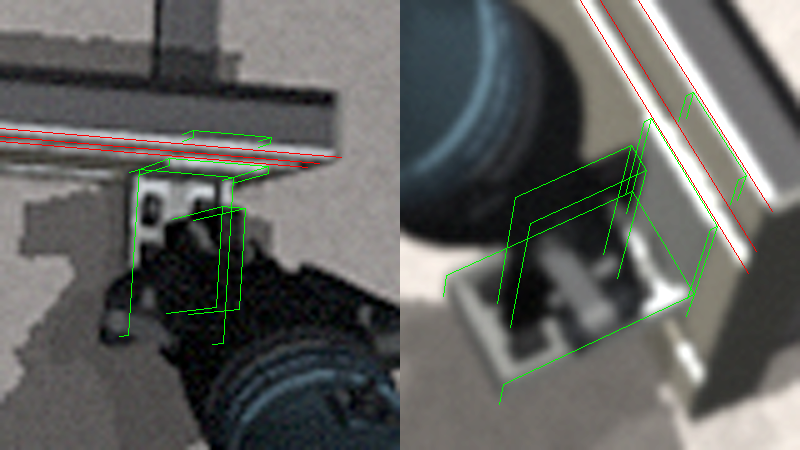

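```bash
cat >> h.py <<'E'
def release():
    move_gripper(.036); z=R.from_quat(read_tcp_rot()).as_matrix()[:,2]; e=np.array(read_eef_pos())
    movel(e-.06*z,speed=.12); movel(e-.06*z+[-.03,0,.1],speed=.25)
    print("released",np.round(read_ft_force(),1))
E
python3 - <<'E'
from h import *
release(); move_ptp([.40,.08,.36],rot(BY,T0,'y')[1]); lookat(0,-1.5,1,-.114,"s3"); print(read_time_s())
ims,tips=snap()
for c in ims: print(c,[(np.round(d["at"],1).tolist(),round(d["confidence"],2),onz(c,d["at"],.03).round(3).tolist()) for d in tips[c]])
for p0 in [(.69,.3,BY),(.684,.233,BY),(.693,.157,BY)]: 
    p,v=box_fit(ims,p0); print(p.round(4),round(v,3))
E
```

```text
released [-0.6 -0.2 -0.3]Traceback (most recent call last):
  File "<stdin>", line 2, in <module>
bench.MotionError: the arm cannot take that pose within its joint ranges
```

```bash
cat >> h.py <<'E'
def away():
    e=np.array(read_eef_pos()); movel([e[0]-.01,e[1],max(e[2],.3)],speed=.3); move_ptp([.46,.1,.36],rot(BY,.2,'y')[1])
def locate(p0s):
    ims,tips=snap(); out=[]
    for c in ims: print(c,[(np.round(d["at"]).tolist(),round(d["confidence"],2),onz(c,d["at"],.03).round(3).tolist()) for d in tips[c]])
    for p0 in p0s: p,v=box_fit(ims,p0); print(p.round(4).tolist(),round(v,3))
E
python3 - <<'E'
from h import *
away(); lookat(0,-1.5,1,-.114,"s3"); print(read_time_s())
locate([(.69,.3,BY),(.684,.233,BY),(.693,.157,BY)])
E
```

```text
top exp [466.9 237. ] seen [([465.4, 239.4], 0.83)]
side exp [416.7 353.5] seen [([415.7, 356.0], 0.87)]
26.2833
top [([231.0, 199.0], 0.86, [0.681, 0.234, 0.03]), ([458.0, 245.0], 0.74, [0.554, -0.322, 0.03]), ([376.0, 141.0], 0.62, [0.82, -0.13, 0.03]), ([259.0, 196.0], 0.61, [0.688, 0.165, 0.03]), ([204.0, 195.0], 0.58, [0.692, 0.299, 0.03])]
side [([314.0, 178.0], 0.97, [0.699, 0.298, 0.03]), ([339.0, 210.0], 0.94, [0.695, 0.158, 0.03]), ([320.0, 196.0], 0.84, [0.678, 0.231, 0.03]), ([404.0, 379.0], 0.82, [0.565, -0.295, 0.03]), ([454.0, 277.0], 0.57, [0.808, -0.157, 0.03])]
[0.6931, 0.2887, 0.0184] -1.538
[0.6802, 0.2323, 0.0212] -1.63
[0.6971, 0.1606, 0.0517] -1.534
```

View pics/s3.png

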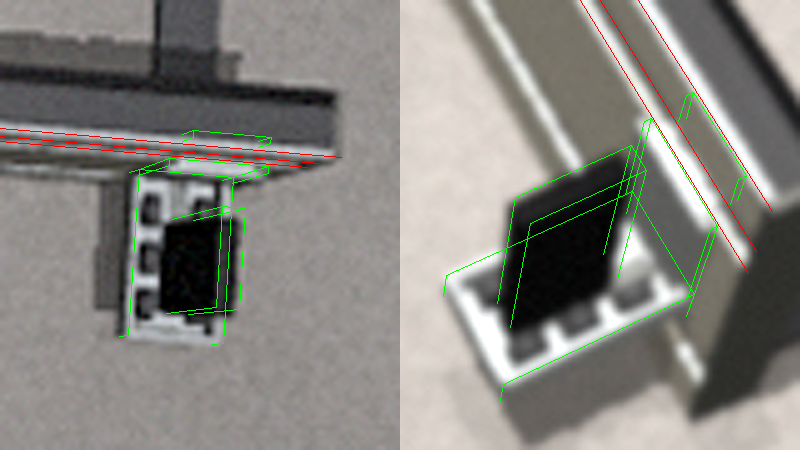

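Caddy 1 hangs level with its back on the panel (wire matches at crop (180,250) and (560,270)). Next is the caddy at y=0.16.

Run:
```python
from h import *
ys=-.038
pick([.6971,.1606,.025]); standoff(ys)
if insert(ys,dx=-1,dz=.5): lower(ys,dx=-.5); release(); away()
lookat(0,-1.5,1,ys,"s4"); print(read_time_s())
locate([(.69,.3,BY),(.684,.233,BY)])
```

```text
grip 0.0094 51.1 [-1.4 -0.7  4. ]
[[0.5, 0.2, 0.6], [0.2, 0.0, 0.5], [0.7, 0.3, 1.4], [0.7, 0.1, 1.7], [1.2, 0.7, 1.1], [0.3, 0.7, 1.3], [1.0, 0.4, 1.4], [1.5, -0.2, 0.7], [1.1, 0.5, 0.6], [1.9, 0.3, 1.3], [1.0, 1.0, -0.0]]
rest at nz 1.6 [-0.3  1.3  6.4] [ 0.5181 -0.2263  0.1618]
released [-0.7  0.  -0.9]
top exp [432.3 234.1] seen []
side exp [394.4 318.1] seen [([392.4, 316.3], 0.21)]
40.5917
top [([228.0, 200.0], 0.77, [0.679, 0.24, 0.03]), ([377.0, 142.0], 0.77, [0.817, -0.132, 0.03]), ([456.0, 243.0], 0.73, [0.56, -0.317, 0.03]), ([205.0, 195.0], 0.72, [0.694, 0.297, 0.03]), ([424.0, 243.0], 0.61, [0.561, -0.239, 0.03])]
side [([452.0, 276.0], 0.93, [0.808, -0.153, 0.03]), ([404.0, 378.0], 0.79, [0.565, -0.293, 0.03]), ([310.0, 178.0], 0.68, [0.69, 0.304, 0.03]), ([316.0, 194.0], 0.67, [0.672, 0.241, 0.03]), ([385.0, 346.0], 0.62, [0.574, -0.217, 0.03])]
[0.6952, 0.2902, -0.0051] -1.592
[0.6796, 0.2324, 0.017] -1.632
```

View pics/s4.png

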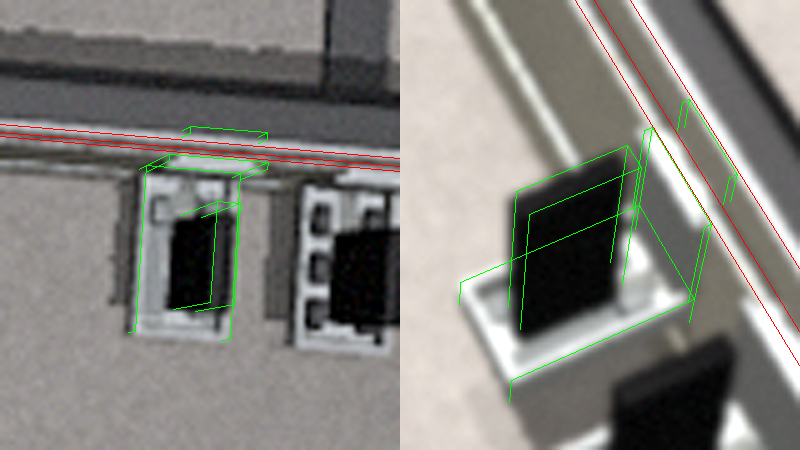

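The second caddy is hung level too. One picture is left and I'm keeping it for the end. Third caddy now.

Run:
```python
from h import *
ys=.038
pick([.6798,.2340,.017]); standoff(ys)
if insert(ys,dx=-1,dz=.5): lower(ys,dx=-.5); release(); away()
lookat(0,-1.5,1,ys,"s5"); print(read_time_s())
locate([(.69,.295,BY)])
```

```text
grip 0.0093 49.6 [-1.6  0.4  4.3]
[[0.7, -0.8, 0.6], [1.2, -0.3, -0.6], [1.6, -1.0, -0.1], [0.6, -1.3, 1.2], [-0.4, 0.2, 0.6], [1.3, -0.9, 0.5], [0.8, -0.3, -0.4], [0.7, -1.0, 1.2], [1.3, -0.8, 1.7], [-1.8, -1.4, 0.3], [-1.4, -0.8, -0.3]]
rest at nz 2.4 [-12.8   2.3  13.2] [ 0.5233 -0.1506  0.1612]
released [-0.4  0.1 -0.8]
top exp [397.8 231.2] seen []
side exp [374.4 286.3] seen []
54.4333
top [([392.0, 239.0], 0.95, [0.572, -0.161, 0.03]), ([458.0, 245.0], 0.94, [0.554, -0.323, 0.03]), ([375.0, 142.0], 0.94, [0.818, -0.128, 0.03]), ([204.0, 194.0], 0.84, [0.696, 0.302, 0.03]), ([402.0, 244.0], 0.53, [0.559, -0.185, 0.03])]
side [([451.0, 276.0], 0.93, [0.805, -0.152, 0.03]), ([402.0, 377.0], 0.73, [0.564, -0.291, 0.03]), ([366.0, 316.0], 0.72, [0.58, -0.139, 0.03]), ([382.0, 347.0], 0.63, [0.568, -0.216, 0.03]), ([312.0, 177.0], 0.58, [0.695, 0.303, 0.03])]
[0.6914, 0.2908, 0.0157] -1.632
```

Run:
```python
from h import *
ims={c:read_camera(c) for c in("top","side")}
for ys in(-.114,-.038,.038):
    o,_=caddy_pose(0,-1,1.5,ys); p,v=box_fit(ims,[o[0],o[1],PYAW],z0=.068)
    print(np.round(R.from_euler('z',-PYAW).apply([p[0]-PX,p[1]-PY,0])*1e3,1),round(p[2]-PYAW,3),round(v,3))
    for c in ims: print(c,proj(c,o)[0].round(1))
```

```text
[  -5.  -106.7    0. ] 0.157 -1.51
top [455.7 244.6]
side [405.  379.1]
[ -3.7 -31.3   0. ] 0.109 -1.441
top [423.7 241.9]
side [385.2 345.4]
[-1.6 38.3  0. ] -0.017 -1.49
top [391.8 239.2]
side [367.2 314.9]
```

Run:
```python
from h import *
ys=.112
pick([.6935,.2950,.015]); standoff(ys)
if insert(ys,dx=-1.5,dz=.5): lower(ys,dx=-1.5); release(); away()
print(read_time_s())
ims,tips=snap()
for c in ims: print(c,[(np.round(d["at"]).tolist(),round(d["confidence"],2)) for d in tips[c]]); cv2.imwrite(f"pics/{c}6.png",ims[c][:,:,::-1])
for y in(-.114,-.038,.038,.112): o,_=caddy_pose(0,-1,1.5,y); print([proj(c,o)[0].round(0).tolist() for c in ims])
```

```text
grip 0.0096 52.1 [-0.  -0.8  1.9]
[[-1.0, -0.6, -1.7], [-0.0, 1.7, -0.0], [-1.6, 0.4, 0.2], [-0.3, 1.0, -0.9], [-0.6, 1.0, 0.1], [0.0, 0.6, 0.8], [-0.1, -0.2, -1.4], [0.7, 0.1, -1.3], [-0.4, -0.5, -0.1], [0.3, -0.8, 0.8], [-0.1, -0.8, 0.5]]
rest at nz 1.6 [-1.2  1.   3.3] [ 0.5327 -0.0772  0.1616]
released [-0.2 -0.2 -0.5]
68.3083
top [([379.0, 141.0], 0.8), ([357.0, 237.0], 0.78), ([457.0, 244.0], 0.74), ([424.0, 244.0], 0.61), ([389.0, 244.0], 0.56)]
side [([404.0, 381.0], 0.96), ([452.0, 276.0], 0.93), ([349.0, 288.0], 0.9), ([366.0, 316.0], 0.61)]
[[456.0, 245.0], [405.0, 379.0]]
[[424.0, 242.0], [385.0, 345.0]]
[[392.0, 239.0], [367.0, 315.0]]
[[361.0, 237.0], [351.0, 288.0]]
```

Run:
```python
import cv2,numpy as np
t=cv2.imread("pics/top6.png")[200:280,335:495];s=cv2.imread("pics/side6.png")[225:425,300:500]
t=cv2.resize(t,(400,200),interpolation=cv2.INTER_CUBIC);t=cv2.resize(t,(800,400)[:2]) if 0 else t
s=cv2.resize(s,(600,600),interpolation=cv2.INTER_CUBIC)
o=np.zeros((600,800,3),np.uint8); o[:,200:]=s; o2=cv2.resize(t,(400,200)); o[400:600,0:400]=o2
cv2.imwrite("pics/c6.png",cv2.convertScaleAbs(o,alpha=1.3))
```

```text
(no output)
```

View pics/c6.png

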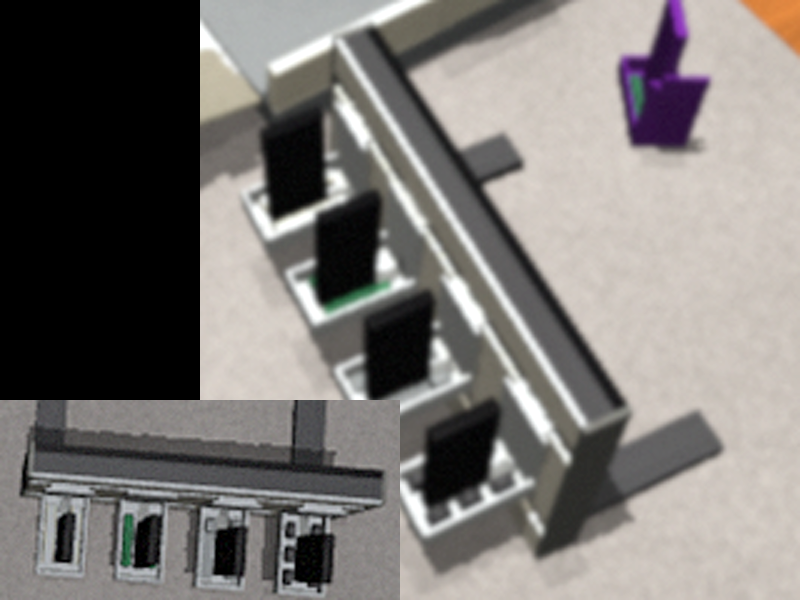

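All four hang level along the upper groove, two seen at (290,180) and (460,460) in the crop. Now I'll close the flap.

Run:
```python
from h import *
q=rot(BY,0,'x')[0]; b=np.array([.430,.1925,.051])
move_gripper(.04,30); move_ptp(b+[0,0,.2],q); movel(b+[0,0,.05],speed=.2); movel(b,speed=.08)
print(np.round(read_ft_force(),1)); move_gripper(0,25); print("gap",read_finger_gap())
for a in list(np.linspace(1.4,.05,15)[1:])+[.02,-.01,-.03,-.05,-.07,-.09]:
    movel(barpos(a),speed=.12 if a>.1 else .04); f=np.array(read_ft_force())
    print(round(a,2),np.round(f,1),round(read_finger_gap(),4))
    if (a<.1 and f[0]<-9) or np.linalg.norm(f)>30: break
print(np.round(read_eef_pos(),4),read_time_s())
```

```text
[-0.6  0.7  0.2]
gap 0.008922548063189503
1.3 [-4.2  3.1  1.1] 0.0091
1.21 [-4.8  4.4  2. ] 0.0085
1.11 [-5.9  2.6  1.5] 0.009
1.01 [-6.9  2.5  3.6] 0.0087
0.92 [-8.9  3.1  5.3] 0.0088
0.82 [-11.5   2.    8.8] 0.009
0.72 [-12.6   2.   12.3] 0.0089
0.63 [-15.2   0.8  17.5] 0.009
0.53 [-13.5  -1.8  20.2] 0.0087
0.44 [-10.7  -0.7  20.8] 0.0091
0.34 [-6.8  0.8 17.2] 0.0084
0.24 [-2.9  0.4 12.5] 0.0086
0.15 [-0.5  1.9  7.9] 0.0088
0.05 [-1.2  2.2  7.2] 0.0086
0.02 [-10.5   0.4  12.8] 0.0089
[0.5688 0.1954 0.1767] 76.1833
```

Run:
```python
from h import *
e=np.array(read_eef_pos())
for d in(.003,.006,.009):
    movel(e+[d,0,0],speed=.03); pause(.2); f=np.array(read_ft_force()); print(d,np.round(f,1),np.round(read_eef_pos(),4))
    if f[0]<-22: break
move_gripper(.05); e=np.array(read_eef_pos()); movel(e+[0,0,.1]); movel([.42,.1,.35],speed=.3)
ims={c:read_camera(c) for c in("top","side")}
for c in ims:
    for n in("flap_bar","caddy1","cup","thinner","airbrush"): print(c,n,[(np.round(d["at"]).tolist(),round(d["confidence"],2)) for d in tip_of(c,n)][:5])
print(read_time_s(),proj("top",[.5735,.194,.175]),proj("side",[.5735,.194,.175]))
```

```text
0.003 [-7.9 -0.7  8.6] [0.5688 0.1954 0.1768]
0.006 [-14.5  -2.3  14.1] [0.5689 0.1954 0.1768]
0.009 [-19.4  -3.   17.6] [0.569  0.1954 0.1767]
top flap_bar [([239.0, 243.0], 0.79)]
top caddy1 [([376.0, 144.0], 0.93), ([392.0, 240.0], 0.78), ([424.0, 245.0], 0.64), ([357.0, 235.0], 0.63), ([455.0, 247.0], 0.61)]
top cup [([199.0, 329.0], 0.84), ([401.0, 244.0], 0.69), ([249.0, 242.0], 0.26)]
top thinner [([334.0, 298.0], 0.53)]
top airbrush [([444.0, 334.0], 0.86), ([412.0, 240.0], 0.73), ([358.0, 236.0], 0.67)]
side flap_bar [([286.0, 180.0], 0.7)]
side caddy1 [([385.0, 346.0], 0.93), ([366.0, 315.0], 0.91), ([454.0, 276.0], 0.91), ([402.0, 379.0], 0.87), ([350.0, 286.0], 0.7)]
side cup [([197.0, 232.0], 0.54), ([282.0, 309.0], 0.25)]
side thinner [([283.0, 308.0], 0.84)]
side airbrush [([298.0, 440.0], 0.93), ([378.0, 285.0], 0.46)]
80.2333 [[238.13168797 236.4495376 ]] [[286.87064136 176.73613827]]
```

```bash
python3 -c "
from bench import *
print(sign_off())"
```

```text
the job is handed in; nothing more can be done
None
```

I pulled the flap all the way down, hung all four caddies level in the upper groove, pushed the flap back to its shut stop and handed the job in at about 80 s; the cup, bottle and airbrush were not touched.

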